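Run a fingertip along the flip tabs of the finished vials

ROBOT

A 6-joint arm with a two-finger parallel gripper is mounted at the origin on a cart in front of the work surface, level with it; the furniture and walls round the work are solid. World frame = base frame: x ahead of the robot, y to its left, z up, the work surface at z = 0. Lengths are in mm, angles in rad, forces in N, time in s.
With the tool pointing down it reaches from about 275 to 825 mm from the base axis. Payload 4.9 kg.
Tool frame: the origin (TCP) lies at the very end of the fingers, on their centre line; the grasp point (between the pads) lies 19 mm behind it; z points along the fingers, y is the line along which they close (so a half turn about z gives the same grasp; the last joint's range is limited). The gripper opens to 85 mm and grips with 20 to 120 N. Pads are 22 mm wide; open, the fingers measure 114 mm over their backs; the gripper's body (76 mm by 85 mm) begins 54 mm behind the grasp point. The pads swing forward as they close: fully open they stand 13 mm farther back than shut.
Start: joints at [1.034, 0.326, -0.193, 1.052, 0, 1.437], TCP at [215.594, 506.002, 231.281] pointing down, gripper open.
Joint ranges: [-2.65, 2.65], [-0.97, 1.79], [-1.3, 1.35], [-1.93, 2.1], [-1.47, 1.37], [-3.14, 3.14]. Speed limits (rad/s): [2.57, 2.57, 3.14, 3.14, 3.14, 3.14].

INTERFACE

Orientations are given as [roll, pitch, yaw] about the fixed x, y, z axes, in that order (R = Rz(yaw) Ry(pitch) Rx(roll)).
In Python, from bench import bot, solve_ik, imaging gives the robot as it stands. Calls block until the motion is done:
- bot.move_ptp(position, orientation): joint-space move of the TCP to a pose.
- bot.movel(position, rot=None, max_speed=150, threshold=None): straight line of the TCP; rot=None keeps the orientation; max_speed is the mean speed in mm/s. With threshold (N) it stops when the force on the tool has changed by that much, and returns True; else False.
- bot.move_j(angles): joint-space move.
- bot.grip(opening, effort=None): opening from 0.0 (shut) to 1.0 (fully open); effort is the grip in N (None keeps the last); returns when the fingers have stopped.
- bot.dwell(seconds).
- solve_ik(position, orientation): joint angles nearest the present ones, or None.
- bot.get_state(): the state.
- imaging.capture(name): name is "side" or "top"; returns the picture (480x640x3 uint8, blue, green, red); there is no depth.
- imaging.camera_model(name): a dict with "K" (3x3 intrinsics, pixels), "k1" (the pictures are not rectified: a ray, as slopes to the right and down, at radius r is drawn at 1 + k1 r^2 times it, then the intrinsics apply), "position" and "rotation" of the camera in the world. Camera axes: x right, y up, looking along -z (the intrinsics and any distortion apply to the point x, -y, -z); pixel columns grow to the right and rows downward; lengths in mm; the calibration is good to about 2 mm. A picture is of the moment at which its call begins. camera_model takes no time and is no camera call.
A pose or a line that the arm cannot do raises bot.IKError and nothing moves.
- bot.sign_off(): hands the job in; it is judged then, once.
The state is a dict: "t": time; "qpos": joint angles; "joint_velocities": joint speeds; "effort": joint torques, N m; "tcp_pos": TCP position; "orientation": TCP orientation; "contact_force": force on the tool from outside, world axes, zero at the start; "wrist_torque": the same for the moment, N m; "opening": opening from 0.0 (shut) to 1.0 (fully open); "gripper_force": force on a finger pad.
Only numpy, scipy, OpenCV 4.12 (cv2) and the standard library are available. Lean on these libraries where they do the work, as an engineer would, in place of code of your own. Each camera call takes 0.05 s, during which the arm holds its last target. There are 200 camera calls.

TASK

The five vials at the yellow tabs are done: run a fingertip lightly along the row from the end away from the red tab, so that the yellow tabs flip over flat one after another, and stop before the red tab, which stays standing. Do not lift or shove the rack, and leave the rack with blue tabs and everything else on the table alone.

Things in the scene. Friction and masses are not known exactly. Their poses are not given: they have to be found in the camera images.
- yellow_rack: Loose white vial rack, 0.9 kg, 70 (x) x 210 (y) mm, top face 40 mm high; origin: centre of underside. Flip tabs in a row along y at x = -20 mm: five yellow at y = +78, +48, +18, -12, -42, one red at -88 mm; hinges 44 mm up, standing tips 71 mm up. Tabs flip only towards rack -y (the red end). Six vials fixed in the rack at x = +18 mm, caps to 52 mm up. Work on this.
- blue_rack: Loose white vial rack, 0.9 kg, 70 (x) x 210 (y) mm, top face 40 mm high; origin: centre of underside. Flip tabs in a row along y at x = -20 mm: five blue at y = +78, +48, +18, -12, -42, one red at -88 mm; hinges 44 mm up, standing tips 71 mm up. Tabs flip only towards rack -y (the red end). Six vials fixed in the rack at x = +18 mm, caps to 52 mm up. Leave alone.
- yellow_1 (a joint): Yellow tab 1 of 5, counted from the end away from the red tab; 22 mm wide (rack x), 28 mm from hinge to tip, 4 mm thick, 10 g. 0 rad = standing, leaning 0.2 rad back (to rack +y) against its stop; 0.2 = vertical; past about 0.25 it falls over by itself; 1.7 = lying flat towards rack -y.
- yellow_2 (a joint): Yellow tab 2 of 5, counted from the end away from the red tab; 22 mm wide (rack x), 28 mm from hinge to tip, 4 mm thick, 10 g. 0 rad = standing, leaning 0.2 rad back (to rack +y) against its stop; 0.2 = vertical; past about 0.25 it falls over by itself; 1.7 = lying flat towards rack -y.
- yellow_3 (a joint): Yellow tab 3 of 5, counted from the end away from the red tab; 22 mm wide (rack x), 28 mm from hinge to tip, 4 mm thick, 10 g. 0 rad = standing, leaning 0.2 rad back (to rack +y) against its stop; 0.2 = vertical; past about 0.25 it falls over by itself; 1.7 = lying flat towards rack -y.
- yellow_4 (a joint): Yellow tab 4 of 5, counted from the end away from the red tab; 22 mm wide (rack x), 28 mm from hinge to tip, 4 mm thick, 10 g. 0 rad = standing, leaning 0.2 rad back (to rack +y) against its stop; 0.2 = vertical; past about 0.25 it falls over by itself; 1.7 = lying flat towards rack -y.
- yellow_5 (a joint): Yellow tab 5 of 5, counted from the end away from the red tab; 22 mm wide (rack x), 28 mm from hinge to tip, 4 mm thick, 10 g. 0 rad = standing, leaning 0.2 rad back (to rack +y) against its stop; 0.2 = vertical; past about 0.25 it falls over by itself; 1.7 = lying flat towards rack -y.
- yellow_red (a joint): Red tab of the yellow rack; 22 mm wide (rack x), 28 mm from hinge to tip, 4 mm thick, 10 g. 0 rad = standing, leaning 0.2 rad back (to rack +y) against its stop; 0.2 = vertical; past about 0.25 it falls over by itself; 1.7 = lying flat towards rack -y. Must stay standing.
- yellow_1_tip (a point): Middle of the free tip of the tab yellow_1; moves with the tab.
- yellow_5_tip (a point): Middle of the free tip of the tab yellow_5; moves with the tab.
- yellow_red_tip (a point): Middle of the free tip of the tab yellow_red; moves with the tab.
- blue_1 (a joint): Tab of the blue rack, same make and values; must stay standing.
- blue_2 (a joint): Tab of the blue rack, same make and values; must stay standing.
- blue_3 (a joint): Tab of the blue rack, same make and values; must stay standing.
- blue_4 (a joint): Tab of the blue rack, same make and values; must stay standing.
- blue_5 (a joint): Tab of the blue rack, same make and values; must stay standing.
- blue_red (a joint): Tab of the blue rack, same make and values; must stay standing.
- loose_timer: Bystander: white bench timer 60x66x17 mm, loose; origin at the centre of its underside. Leave alone.
- loose_marker_black: Bystander: black and white marker pen 14x138x15 mm, loose; origin at the centre of its underside. Leave alone.
- loose_amber_bottle: Bystander: small brown bottle with black cap, 46x46x92 mm, loose; origin at the centre of its underside. Leave alone.
- loose_white_bottle_2: Bystander: white bottle 50x50x84 mm, loose; origin at the centre of its underside. Leave alone.
- loose_flask_2: Bystander: culture flask with pink medium and blue cap 120x62x41 mm, loose; origin at the centre of its underside. Leave alone.

How it is judged:
By the outcome, as a careful person would: the job done as asked, in the order asked, and still so for the second after the job is handed in, with the robot touching nothing.
It also fails if it takes over 40 s, if anything falls off the work surface, if the arm or the gripper's body presses on something with over 40 N, if the wrist force passes 120 N, or if a joint passes its speed limit or range.

## Working session

There is one attempt and no reset: what is moved stays moved. The work goes in short steps, each a Python script; the robot and the scene stay as the last script left them, time stands still between calls to the robot, and variables do not carry over. Pictures are saved under pics/ and viewed, at most 10 in all, crops included, and the job is handed in when it is done.

```bash
mkdir -p pics
python3 - <<'E'
from bench import bot, imaging
import cv2
for n in("top","side"):
    cv2.imwrite(f"pics/{n}0.png",imaging.capture(n)); m=imaging.camera_model(n); print(n,m)
print(bot.get_state())
E
```

```text
top {'K': array([[460.20987703,   0.        , 322.98667283],
       [  0.        , 460.20987703, 241.04194215],
       [  0.        ,   0.        ,   1.        ]]), 'k1': -0.06271874409566083, 'position': array([ 397.95909792,  222.17503706, 1017.41442577]), 'rotation': array([ 0.17140145,  0.00784216, -1.56214143])}
side {'K': array([[607.47492296,   0.        , 322.66555015],
       [  0.        , 607.47492296, 239.73564899],
       [  0.        ,   0.        ,   1.        ]]), 'k1': 0.037006919845147014, 'position': array([  485.45854194, -1206.86833218,   733.55868655]), 'rotation': array([ 1.14168926, -0.02309847, -0.03245138])}
{'t': 0.1, 'qpos': array([ 1.03380206e+00,  3.26846959e-01, -1.93465079e-01,  1.05201125e+00,
       -6.03479969e-07,  1.43656135e+00]), 'joint_velocities': array([-0.00042588, -0.00327197,  0.0026488 ,  0.0011273 , -0.00051332,
       -0.00031775]), 'effort': array([ 3.05330495e-04, -4.44240260e+01,  2.63038015e+01,  7.93312647e-03,
       -2.37844743e-04,  1.43433442e-05]), 'tcp_pos': array([215.3193486 , 505.54228194, 230.59969921]), 'orientation': array([-3.14007935e+00, -2.03758079e-04,  2.73883321e+00]), 'contact_force': array([-0.36382419, -0.62320835,  0.03189817]), 'wrist_torque': array([ 0.08245949, -0.03506369,  0.02167957]), 'gripper_force': 0.0, 'opening': 0.999889377531503}
```

View pics/top0.png

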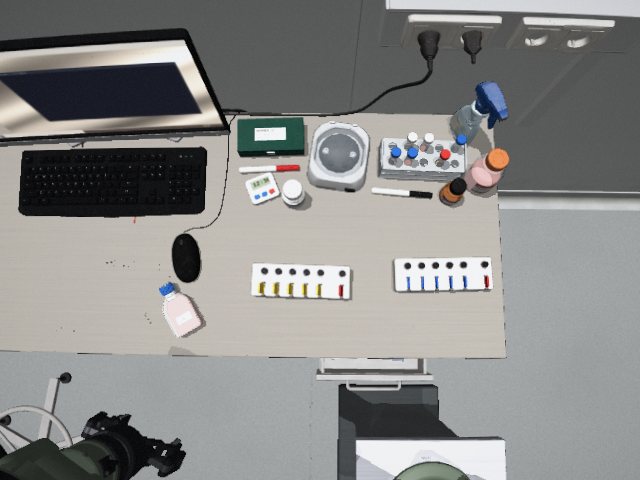

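View pics/side0.png

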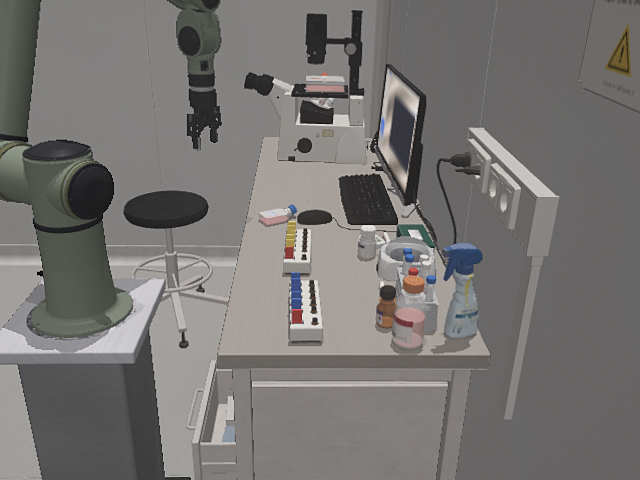

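The top view shows the yellow rack at about (252–351, 264–299), red tab on the right at (341,291). In the side view it is at about (283–312, 222–274). Next I'll enlarge both.

Run:
```python
import cv2
a=cv2.imread("pics/top0.png")[255:310,242:362]; cv2.imwrite("pics/tc.png",cv2.resize(a,None,fx=6.5,fy=6.5,interpolation=cv2.INTER_CUBIC))
a=cv2.imread("pics/side0.png")[215:280,270:325]; cv2.imwrite("pics/sc.png",cv2.resize(a,None,fx=9,fy=9,interpolation=cv2.INTER_CUBIC))
```

```text
(no output)
```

View pics/tc.png

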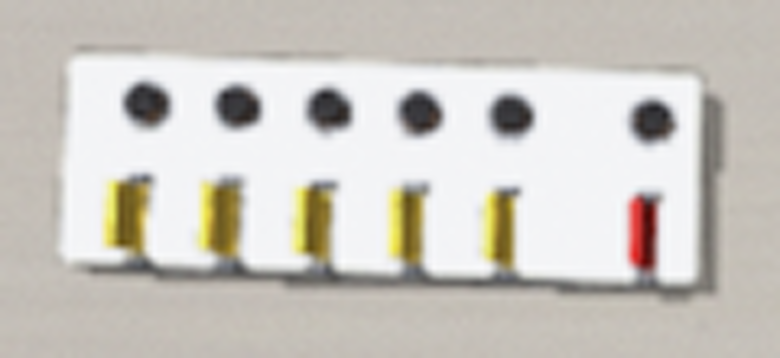

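View pics/sc.png

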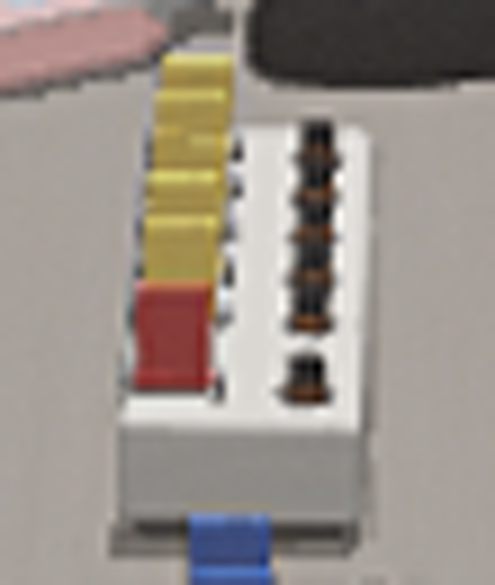

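```bash
cat > cam.py <<'E'
import numpy as np
from scipy.spatial.transform import Rotation as R
from scipy.optimize import least_squares
from bench import imaging
CM={n:imaging.camera_model(n) for n in("top","side")}
def proj(n,P):
    m=CM[n]; c=(np.atleast_2d(P)-m["position"])@R.from_euler("xyz",m["rotation"]).as_matrix()
    s=np.c_[c[:,0],-c[:,1]]/-c[:,2:]; s=s*(1+m["k1"]*(s**2).sum(1,keepdims=True))
    return s@m["K"][:2,:2].T+m["K"][:2,2]
def tri(a,b):
    r=least_squares(lambda P:np.r_[proj("top",P)[0]-a,proj("side",P)[0]-b],[400,200,50]); return r.x,np.abs(r.fun).max()
T=lambda x,y:(np.array([x,y])+.5)/6.5-.5+[242,255]
S=lambda x,y:(np.array([x,y])+.5)/9-.5+[270,215]
E
python3 - <<'E'
from cam import *
np.set_printoptions(precision=1,suppress=True)
for n,a,b in [("corner red+x",(702,75),(360,430)),("corner far+x",(68,55),(367,127)),("corner red-x",(698,283),(122,420)),
 ("tip red",(632,232),(174,285)),("tip y5",(486,228),(182,217)),("tip y1",(107,214),(200,58))]:
    print(n,*tri(T(*a),S(*b)))
# rack pose fit
loc=[(35,105,40),(35,-105,40),(-35,105,40),(-35,-105,40)]+[(18,y,52) for y in(78,48,18,-12,-42,-88)]
tp=[(68,55),(702,75),(60,262),(698,283),(147,104),(238,106),(329,109),(421,112),(512,115),(652,121)]
tipy=lambda y:y+27.4*np.sin(.2)
loc+=[(-20,tipy(y),71.) for y in(78,48,18,-12,-42,-88)]; tp+=[(107,214),(202,217),(296,221),(391,225),(486,228),(632,232)]
ls=[(35,-105,40),(35,105,40),(-35,-105,40),(-20,tipy(-88),71),(-20,tipy(-42),71),(-20,tipy(78),71)]; sp=[(360,430),(367,127),(122,420),(174,285),(182,217),(200,58)]
tp=np.array([T(*p) for p in tp]);sp=np.array([S(*p) for p in sp])
W=lambda q,l:R.from_euler("z",q[3]).apply(np.array(l,float))+q[:3]
f=lambda q,w=(1,1):np.r_[w[0]*(proj("top",W(q,loc))-tp).ravel(),w[1]*(proj("side",W(q,ls))-sp).ravel()]
for w in((1,1),(1,0),(0,1)):
    r=least_squares(f,[300,200,0,0],args=(w,),loss="soft_l1"); print(w,r.x,r.x[3].round(4),np.abs(r.fun).max())
q=least_squares(f,[300,200,0,0],loss="soft_l1").x
print(W(q,loc)[-6:]); print((proj("side",W(q,ls))-sp));
E
```

```text
corner red+x [513.2 174.   38. ] 0.0939318824481461
corner far+x [518.  383.   40.2] 0.050319173391073946
corner red-x [445.5 175.4  39.9] 0.1559378441215813
tip red [459.7 197.7  71.6] 0.14220163711252098
tip y5 [460.8 243.8  71.7] 0.28727538706368705
tip y1 [464.2 363.8  71.4] 0.33851830309021125
(1, 1) [481.5 279.1  -0.  182.2] 182.1869 0.8617691283728277
(1, 0) [ 482.   279.4   -7.2 -201.1] -201.0883 0.7349974956205187
(0, 1) [  459.6  5476.8 -2407.9   364.1] 364.077 16.428350803143474
[[463.7 363.   71. ]
 [462.9 333.   71. ]
 [462.1 303.   71. ]
 [461.4 273.   71. ]
 [460.6 243.   71. ]
 [459.4 197.   71. ]]
[[ 0.3 -0.6]
 [ 0.5  0. ]
 [-0.8  0. ]
 [-0.3  0.3]
 [-0.4  0.4]
 [-0.5  0.3]]
```

The rack pose comes out consistent from both views: centre (481.5, 279.1), yaw −0.0255, tips measured at z≈71 and top face at z≈40. I'll shut the gripper, go behind tab 1, and check.

```bash
cat >> cam.py <<'E'
YAW=-0.0255
def rk(y,z,x=-20): return (R.from_euler("z",YAW).apply([x,y,z])+[481.5,279.1,0]).tolist()
E
python3 - <<'E'
from cam import *; from bench import bot,solve_ik; import cv2
bot.grip(0.0,20)
o=min(([np.pi,0,YAW+s*np.pi/2] for s in(1,-1)),key=lambda o:abs(solve_ik(rk(118,140),o)[5]-1.437))
bot.move_ptp(rk(118,140),o)
bot.movel(rk(118,61),max_speed=80)
s=bot.get_state(); print(s["t"],s["tcp_pos"],rk(118,61),s["orientation"],s["contact_force"],s["opening"])
a=cv2.resize(imaging.capture("top")[225:320,222:362],None,fx=4,fy=4,interpolation=cv2.INTER_CUBIC)
b=cv2.resize(imaging.capture("side")[190:285,260:330],None,fx=4,fy=4,interpolation=cv2.INTER_CUBIC)
cv2.imwrite("pics/p1.png",np.hstack([a[:,:500],b])); print(proj("side",s["tcp_pos"]),proj("top",s["tcp_pos"]))
E
```

```text
3.1167 [464.95491899 397.85649851  61.58420494] [464.5151760578806, 397.5715820593918, 60.99999999999999] [ 3.14069834e+00 -6.04028434e-04  1.54531055e+00] [ 0.08568994 -0.10654487  0.21961965] 0.002905109355551218
[[291.85861455 219.56138371]] [[242.4169448  287.07267503]]
```

View pics/p1.png

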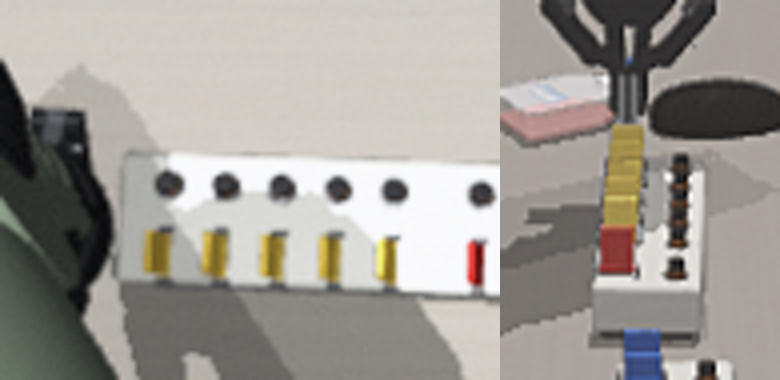

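The shut fingers (side view, about (627,120)) are centred on the tab row just behind tab 1, and every tab is still standing. Now I'll sweep.

Run:
```python
from cam import *; from bench import bot; import cv2
hit=bot.movel(rk(-45,61),max_speed=30,threshold=5)
s=bot.get_state(); print(hit,s["t"],s["tcp_pos"],rk(-45,61),s["contact_force"])
if not hit:
    bot.dwell(.3); bot.movel(rk(-45,160),max_speed=80); bot.move_ptp(rk(118,260),s["orientation"])
a=cv2.resize(imaging.capture("top")[245:310,237:362],None,fx=4,fy=4,interpolation=cv2.INTER_CUBIC)
b=cv2.resize(imaging.capture("side")[210:340,260:330],None,fx=4,fy=4,interpolation=cv2.INTER_CUBIC)
cv2.imwrite("pics/p2.png",np.hstack([cv2.copyMakeBorder(a,0,260,0,0,cv2.BORDER_CONSTANT),b])); print(bot.get_state()["t"])
```

```text
False 8.8 [460.35334423 234.66186838  60.97907515] [460.3591265039227, 234.62457456276718, 60.99999999999999] [0.76760039 0.12127568 0.15517629]
11.375
```

View pics/p2.png

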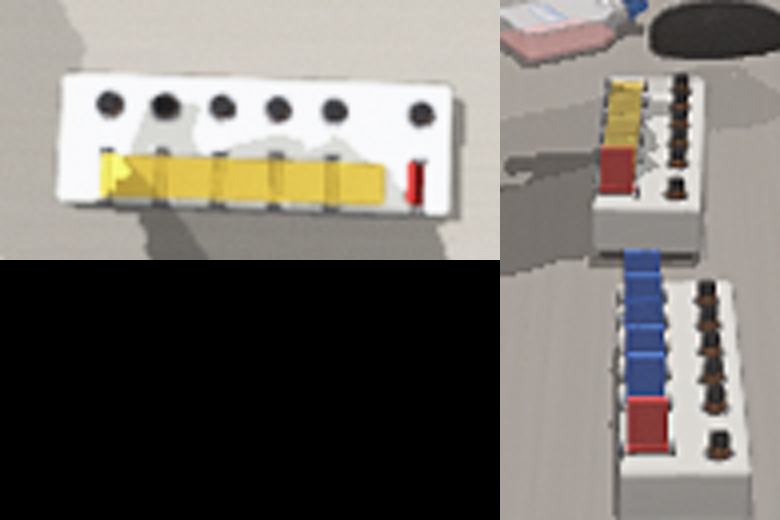

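The picture shows all five yellow tabs lying flat (top view, x 100–385). The red tab is standing at (416,183), the rack has not moved, and the blue rack's tabs all stand.

```bash
python3 -c "
from bench import bot
print(bot.sign_off())"
```

```text
the job is handed in; nothing more can be done
None
```

The five yellow tabs were flipped flat in one light sweep, starting from the end away from the red tab; the red tab and all the blue tabs are still standing, the rack did not visibly move, and the job was handed in at about 11.4 s.

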